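# Lay out the wood-burned pieces on their backing boards

### The arm

A 6-joint arm with a two-finger parallel gripper is mounted at the origin on the work surface. World frame = base frame: x ahead of the robot, y to its left, z up, the work surface at z = 0. Lengths are in m, angles in rad, forces in N, time in s.
With the tool pointing down it reaches from about 0.25 to 0.775 m from the base axis. Payload 4 kg.
Tool frame: the origin (TCP) lies midway between the tips of the shut fingers; the grasp point (between the pads) lies 19 mm behind it; z points along the fingers, x is the direction in which the jaws open and shut, and the axes are right-handed (so a half turn about z gives the same grasp; the last joint's range is limited). The gripper opens to 94 mm and grips with 3 to 60 N. Pads are 16 mm wide; open, the fingers measure 119 mm over their backs; the gripper's body (75 mm by 177 mm) begins 78 mm behind the grasp point.
Start: joints at [-1.277, 0.087, 1.371, -0, 1.684, -0.103], TCP at [0.213, -0.507, 0.177] pointing down, gripper open.
Joint ranges: [-3.1, 3.1], [-0.76, 2.03], [0.27, 2.55], [-1.08, 4.22], [0.17, 2.65], [-2.57, 2.57]. Speed limits (rad/s): [2.79, 2.79, 3.14, 3.14, 3.14, 3.14].

### API

Orientations are given as [roll, pitch, yaw] about the fixed x, y, z axes, in that order (R = Rz(yaw) Ry(pitch) Rx(roll)).
In Python, from bench import robot, eyes, close_job gives the robot as it stands.
- The arm moves only by the shell command python3 -m jog 'ROWS'. ROWS is JSON, a list of rows, each a list of 3 entries, a list of its own where there are three numbers: the turn, a rotation vector about the tool's x, y, z in degrees, then the shift along the tool's x, y, z in mm, then the closure, from -1 (fully open) to 1 (shut). In form: [[[wx, wy, wz], [x, y, z], claw], ...]. A call has 1 to 5 rows; each row is the pose to reach, as a shift and turn from the pose commanded when the call began, along the tool's axes at that moment; what a row does not reach only later rows make up. A row lasts 1/10 s, in which the tool goes at most 50 mm and 8.59 degrees, less where a joint would pass 70% of its speed; a pose out of reach is approached as far as the arm can. A call with a gripper value outside its range is refused whole. The fingers move at their own pace and stop on an object; the grip force is fixed at half the most. Time passes only in rows, so rows that repeat a pose let the fingers close. It gives the time, the measured TCP pose, the force and the opening at its end, in the units of the state.
- robot.get_obs(): the state, without advancing time (a new reading comes with each control period).
- eyes.snapshot(name): name is "scene" or "top" or "wrist"; returns (picture, depth): 400x640x3 uint8, red, green, blue; 400x640 float32, m along the optical axis (not along the pixel's ray), 0 where there is no reading.
- eyes.camera_params(name): a dict with "mtx" (3x3 intrinsics, pixels), "k1" (the pictures are not rectified: a ray, as slopes to the right and down, at radius r is drawn at 1 + k1 r^2 times it, then the intrinsics apply), "world_to_cam" (4x4, takes a point from world to camera coordinates). Camera axes: x right, y up, looking along -z (the intrinsics and any distortion apply to the point x, -y, -z); pixel columns grow to the right and rows downward; lengths in m; the calibration is good to about 2 mm. A picture is of the moment at which its call begins: read the wrist's pose just before it. camera_params takes no time and is no camera call; for the wrist camera it gives the pose at the moment of the call.
- close_job(): hands the job in, once; it reports no verdict.
The state is a dict: "time": time; "joint_positions": joint angles; "qvel": joint speeds; "joint_torque": joint torques, N m; "tool_pos": TCP position; "ee_rot": TCP orientation; "wrist_force": force on the tool from outside, world axes, zero at the start; "wrist_torque": the same for the moment, N m; "width": finger opening in m.
Only numpy, scipy, OpenCV 4.12 (cv2) and the standard library are available. Lean on these libraries where they do the work, as an engineer would, in place of code of your own. Each camera call takes 0.05 s, during which the arm holds its last target. There are 200 camera calls.

### The job

Lay each of the four finished wooden pieces (large disc, small disc, rectangular tag, heart) flat on the backing board that bears the outline of its own shape and size, centred in the outline and turned to match it, the heart pointing the way its outline points, ready for gluing. Do not knock over the glue jar.

Things in the scene. Friction and masses are not known exactly. Their poses are not given: they have to be found in the camera images.
- large_disc_mid (a point): Loose round slab 60 mm in diameter, 20 mm thick, light wood, burned drawing on top, flat on the table. Centre point, half-way up; z up.
- small_disc_mid (a point): Loose round slab 40 mm in diameter, 20 mm thick, light wood, burned drawing on top, flat on the table. Centre point, half-way up; z up.
- tag_mid (a point): Loose rectangular slab, 40 mm along its x by 75 mm along its y, 20 mm thick, light wood, burned drawing on top, flat on the table. Centre point, half-way up; z up.
- heart_mid (a point): Loose heart-shaped slab, 55 mm wide over the lobes (along y) and 50 mm long (along x), 20 mm thick, light wood, burned drawing on top, flat on the table. Point given: half-way up, midway between the centres of the round lobes (radius 16 mm, at y = +-11.3 mm), on the widest line, where to grip across. x points to the notch; the heart's tip is at x = -34 mm, the lobes end at +16 mm; z up.
- large_disc_board: Plywood board 124 (x) by 96 (y) by 6 mm, fixed flat, a dark round spot near its +x edge and a dark outline on top: a circle of 66 mm diameter, for the 60 mm round slab. Origin: centre of the underside, z up. The slab's given point belongs 18 mm from it along the board's -x (outline's centre), 16 mm up.
- small_disc_board: Plywood board 124 (x) by 96 (y) by 6 mm, fixed flat, a dark round spot near its +x edge and a dark outline on top: a circle of 46 mm diameter, for the 40 mm round slab. Origin: centre of the underside, z up. The slab's given point belongs 18 mm from it along the board's -x (outline's centre), 16 mm up.
- tag_board: Plywood board 124 (x) by 96 (y) by 6 mm, fixed flat, a dark round spot near its +x edge and a dark outline on top: a rectangle 46 mm along x by 81 mm along y, for the rectangular slab. Origin: centre of the underside, z up. The slab's given point belongs 18 mm from it along the board's -x (outline's centre), 16 mm up.
- heart_board: Plywood board 124 (x) by 96 (y) by 6 mm, fixed flat, a dark round spot near its +x edge and a dark outline on top: a heart, tip towards -x, notch towards +x (as the slab's own x). Origin: centre of the underside, z up. The slab's given point belongs 18 mm from it along the board's -x (outline's centre), 16 mm up.
- glue_jar: Upright loose white jar with an orange cap, 38 mm in diameter, 58 mm tall, 70 g, among the boards and slabs. Not to be knocked over. Origin: centre of its underside.
There are look-alikes about, which are no part of the job. What is shaped like the part that bears large_disc_mid but orange or pink is not meant.

How it is judged:
At the end, for the whole second after the job is handed in: All four pieces lie flat (within 0.1 rad) and at rest on the board with their own outline, each within 12 mm of the outline's centre along both board axes; tag and heart turned to within 0.25 rad of the outline, the heart's point towards the outline's point (the tag may be turned end for end) (x of large_disc_mid in the frame of large_disc_board between -0.03 and -0.006 m and y of large_disc_mid in the frame of large_disc_board between -0.012 and 0.012 m and z of large_disc_mid in the frame of large_disc_board between 0.012 and 0.02 m and angle between each of large_disc_mid, small_disc_mid, tag_mid, heart_mid's own z axis and vertical below 0.1 rad and linear speed of each of large_disc, small_disc, tag, heart below 0.02 m/s and x of small_disc_mid in the frame of small_disc_board between -0.03 and -0.006 m and y of small_disc_mid in the frame of small_disc_board between -0.012 and 0.012 m and z of small_disc_mid in the frame of small_disc_board between 0.012 and 0.02 m and x of tag_mid in the frame of tag_board between -0.03 and -0.006 m and y of tag_mid in the frame of tag_board between -0.012 and 0.012 m and z of tag_mid in the frame of tag_board between 0.012 and 0.02 m and angle between the x axis of tag_mid and the x axis of tag_board, either way round below 0.25 rad and x of heart_mid in the frame of heart_board between -0.03 and -0.006 m and y of heart_mid in the frame of heart_board between -0.012 and 0.012 m and z of heart_mid in the frame of heart_board between 0.012 and 0.02 m and angle between the x axis of heart_mid and the x axis of heart_board, either way round below 0.25 rad and x of heart_board in the frame of heart_mid above 0 m); the robot touches nothing.
It fails at once if the glue jar is knocked over (angle between glue_jar's own z axis and vertical above 0.5 rad).
It also fails if it takes over 120 s, if anything falls off the work surface, if the arm or the gripper's body presses on something with over 40 N, if the wrist force passes 120 N, or if a joint passes its speed limit or range.

## Working session

There is one attempt and no reset: what is moved stays moved. The work goes in short steps, Python scripts to look and compute and a shell command to move; the robot and the scene stay as the last step left them, time stands still between calls to the robot, and variables do not carry over. Pictures are saved under pics/ and viewed, about 12 in all and at most 16, crops included, and the job is handed in when it is done.

```bash
mkdir -p pics; ls; python3 - <<'E'
from bench import robot, eyes
import cv2
print(robot.get_obs())
for n in("top","scene"):
    p,d=eyes.snapshot(n); cv2.imwrite(f"pics/{n}0.png",cv2.cvtColor(p,cv2.COLOR_RGB2BGR)); print(eyes.camera_params(n))
E
```

```text
pics
{'time': 0.0, 'joint_positions': array([-1.27712393e+00,  8.79583721e-02,  1.37225449e+00, -4.99744591e-06,
        1.68359136e+00, -1.03070781e-01]), 'qvel': array([ 0.00097521, -0.0005866 , -0.00031928,  0.00076932,  0.0012272 ,
        0.00085306]), 'joint_torque': array([ 2.40994952e-03, -3.40182459e+01, -3.02423108e+01,  7.17304135e-02,
        3.30459606e-02, -1.84175351e-04]), 'tool_pos': array([ 0.21235981, -0.50668576,  0.17610229]), 'ee_rot': array([-3.14137005e+00,  2.20034453e-03, -1.17405346e+00]), 'wrist_force': array([-0.11351072,  0.39228088,  0.12975568]), 'wrist_torque': array([-0.0325834 , -0.0188962 ,  0.00137875]), 'width': 0.09368408916941226}
{'mtx': array([[449.61528163,   0.        , 316.38060072],
       [  0.        , 449.61528163, 206.37278808],
       [  0.        ,   0.        ,   1.        ]]), 'k1': 0.0037208121743767582, 'world_to_cam': array([[-0.01502139, -0.99987021, -0.00582349,  0.02014908],
       [ 0.99384861, -0.01556954,  0.10964729, -0.57481259],
       [-0.10972373, -0.00414062,  0.9939535 , -0.93935716],
       [ 0.        ,  0.        ,  0.        ,  1.        ]])}
{'mtx': array([[375.23579051,   0.        , 326.34692649],
       [  0.        , 375.23579051, 203.02411351],
       [  0.        ,   0.        ,   1.        ]]), 'k1': -0.044052137502674095, 'world_to_cam': array([[-0.37266266,  0.9278159 , -0.016739  ,  0.23444529],
       [-0.58846541, -0.22233614,  0.77735134,  0.29919948],
       [ 0.71751725,  0.29954014,  0.62884394, -1.3385414 ],
       [ 0.        ,  0.        ,  0.        ,  1.        ]])}
```

View pics/top0.png

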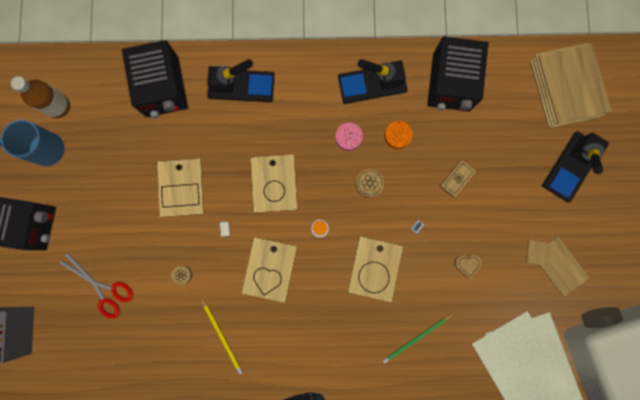

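View pics/scene0.png

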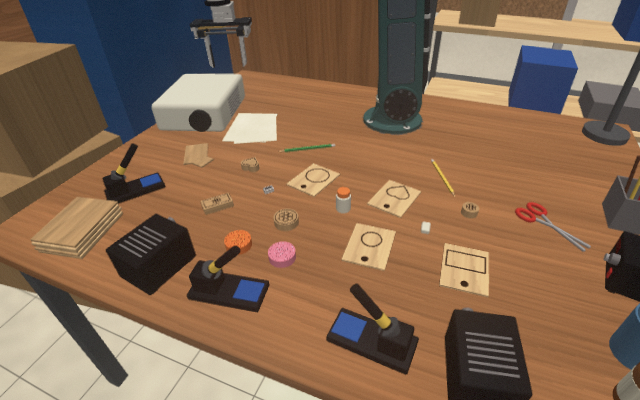

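The top view (world +x up, +y left) shows these objects:
- **Pieces:** large disc (370,183), small disc (181,275), tag (459,179), heart (468,264).
- **Boards:** tag (180,187), small disc (274,183), heart (269,269), large disc (376,268).
- **Other:** the jar is at (320,228). The look-alikes are the pink disc (349,136) and the orange disc (399,134), both excluded by colour.

Next I'll measure, with a crop to confirm.

```bash
cat > h.py <<'E'
from bench import robot, eyes
import numpy as np, cv2
def ray_to_plane(name,uv,z,P=None):
    P=P or eyes.camera_params(name); K=P["mtx"];W=P["world_to_cam"];R=W[:3,:3];t=W[:3,3]
    uv=np.atleast_2d(uv).astype(float)
    d=(uv-[K[0,2],K[1,2]])/[K[0,0],K[1,1]]; s=d.copy()
    for _ in range(8): s=d/(1+P["k1"]*(s**2).sum(1,keepdims=True))
    r=np.c_[s[:,0],-s[:,1],-np.ones(len(s))]@R   # world dirs
    c=-R.T@t
    return c+r*((z-c[2])/r[:,2])[:,None]
def depth_world(name,d,P=None):
    P=P or eyes.camera_params(name)
    v,u=np.mgrid[:d.shape[0],:d.shape[1]]; uv=np.c_[u.ravel(),v.ravel()]
    W=P["world_to_cam"];R=W[:3,:3];t=W[:3,3];c=-R.T@t
    p=ray_to_plane(name,uv,0,P)-c
    zc=-(p@R[2])
    return (c+p*(d.ravel()/zc)[:,None]).reshape(*d.shape,3)
E
python3 - <<'E'
from h import *
p,d=eyes.snapshot("top"); P=eyes.camera_params("top"); X=depth_world("top",d,P)
hsv=cv2.cvtColor(p,cv2.COLOR_RGB2HSV)
for n,(u,v) in dict(L=(370,183),S=(181,275),T=(459,179),H=(468,264),table=(320,300),jar=(320,228),bT=(180,187),bS=(274,183),bH=(269,269),bL=(376,268),white=(224,229),eraser=(418,227)).items():
    print(n,X[v,u].round(4),hsv[v,u])
# slabs by height
m=((X[...,2]>0.013)&(X[...,2]<0.03)).astype(np.uint8)
k,l,s,c=cv2.connectedComponentsWithStats(m)
for i in range(1,k):
    if 60<s[i,4]<3000 and 150<c[i,0]<500 and 120<c[i,1]<320:
        q=ray_to_plane("top",np.argwhere(l==i)[:,::-1],0.02,P)[:,:2]
        (cx,cy),wh,a=cv2.minAreaRect((q*1000).astype(np.float32)); print(c[i].round(1),s[i,4],"mean",q.mean(0).round(4),"rect",round(cx,1),round(cy,1),np.round(wh,1),round(a,1))
m=((X[...,2]>0.0035)&(X[...,2]<0.0095)).astype(np.uint8)
k,l,s,c=cv2.connectedComponentsWithStats(m)
for i in range(1,k):
    if 1000<s[i,4]<4000 and 150<c[i,0]<500 and 120<c[i,1]<320:
        q=ray_to_plane("top",np.argwhere(l==i)[:,::-1],0.006,P)[:,:2]
        (cx,cy),wh,a=cv2.minAreaRect((q*1000).astype(np.float32)); print("board",c[i].round(1),s[i,4],"rect",round(cx,1),round(cy,1),np.round(wh,1),round(a,1))
c=cv2.resize(p[120:320,150:500],None,fx=2.28,fy=2.28,interpolation=cv2.INTER_CUBIC); cv2.imwrite("pics/crop1.png",cv2.cvtColor(c,cv2.COLOR_RGB2BGR))
E
```

```text
L [ 0.6263 -0.1073  0.0188] [ 21 130 149]
S [0.4321 0.3064 0.0152] [ 19 123 118]
T [ 0.6319 -0.3027  0.0197] [ 19 131 101]
H [ 0.4465 -0.3141  0.0156] [ 19 133 149]
table [ 0.3728  0.0067 -0.0031] [ 15 169 137]
jar [0.5266 0.0043 0.0582] [ 16 243 212]
bT [0.6264 0.3155 0.0044] [ 21 119 185]
bS [0.6319 0.1053 0.0053] [ 20 117 189]
bH [0.4418 0.1173 0.0037] [ 21 119 152]
bL [ 0.4404 -0.1172  0.0017] [ 21 119 180]
white [0.5305 0.2148 0.0119] [ 24  37 198]
eraser [ 0.5283 -0.2101  0.013 ] [110  17  92]
[398.4 134.1] 574 mean [ 0.7351 -0.1732] rect 735.3 -173.5 [58.3 59.6] 44.1
[348.7 135.9] 568 mean [ 0.7328 -0.0629] rect 732.7 -63.5 [57.8 59.2] 88.9
[457.8 178.3] 619 mean [ 0.6334 -0.3   ] rect 633.3 -299.7 [40.2 76.6] 49.5
[369.5 183. ] 581 mean [ 0.6263 -0.1061] rect 626.3 -106.1 [57.5 58.3] 44.0
[468.5 264.7] 415 mean [ 0.4451 -0.3137] rect 448.3 -314.3 [47.5 47.8] 43.3
[180.8 274.9] 284 mean [0.4324 0.3054] rect 432.4 305.0 [38.6 38.8] 0.9
board [273.6 183.1] 1906 rect 632.0 104.8 [123.7  99.4] 3.0
board [180.  187.6] 1962 rect 624.2 315.2 [126.2  96.2] 3.4
board [375.  269.5] 1931 rect 438.7 -115.0 [ 96.2 123.8] 76.5
board [269.1 269.8] 1978 rect 440.8 116.8 [ 95.7 123.7] 77.2
```

View pics/crop1.png

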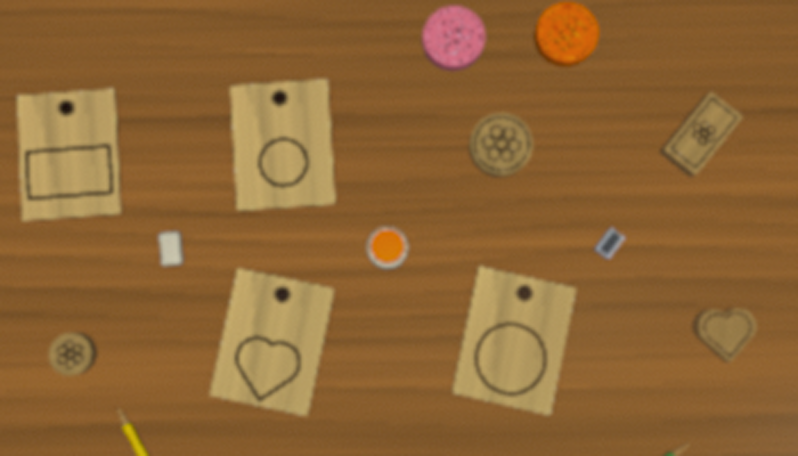

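The crop confirms all four pieces and their outlines, and every spot is on the board's up-image (+x) side. Sizes and heights fit (60, 40 and 40x76 mm slabs, 124x96 mm boards). The heart's orientation still needs a silhouette fit. I'll do that and write a planning helper.

```bash
cat > plan.py <<'E'
import sys; from h import *
from scipy.spatial.transform import Rotation as Ro
# usage: plan.py x y z(mm) yaw(deg) ; prints turn & shift in tool axes from measured pose
def plan(x,y,z,yaw):
    o=robot.get_obs(); R=Ro.from_euler("xyz",o["ee_rot"]); T=Ro.from_euler("xyz",[np.pi,0,np.radians(yaw)])
    print("at",(o["tool_pos"]*1000).round(1),"yaw",np.degrees(o["ee_rot"][2]).round(1),"t",round(o["time"],2),"w",round(o["width"]*1000,1),"F",o["wrist_force"].round(1))
    print("turn",(R.inv()*T).as_rotvec(degrees=True).round(1),"shift",R.inv().apply(np.array([x,y,z])-o["tool_pos"]*1000).round(1))
if __name__=="__main__": plan(*map(float,sys.argv[1:]))
E
python3 - <<'E'
from h import *
from scipy.optimize import minimize
p,d=eyes.snapshot("top"); P=eyes.camera_params("top"); X=depth_world("top",d,P)
m=((X[...,2]>0.011)&(X[...,2]<0.03)).astype(np.uint8)
k,l=cv2.connectedComponents(m); M=l==l[264,468]
v,u=np.mgrid[245:285,445:492]; q=ray_to_plane("top",np.c_[u.ravel(),v.ravel()],0.02,P)[:,:2]*1000
t=M[245:285,445:492].ravel().astype(float); print(t.sum())
# convex hull of arcs below, lobes
th=np.linspace(0,2*np.pi,60); hull=np.vstack([np.c_[16*np.cos(th)*1.0,s*11.3+16*np.sin(th)] for s in(1,-1)]+[[[-34,0]]])
H=cv2.convexHull(hull.astype(np.float32))[:,0]
def sd(L):
    dc=np.minimum(np.hypot(L[:,0],L[:,1]-11.3),np.hypot(L[:,0],L[:,1]+11.3))-16
    dh=np.array([-cv2.pointPolygonTest(H,(float(a),float(b)),True) for a,b in L])
    return np.where((L[:,0]>0)&(abs(L[:,1])<11.3),np.maximum(dc,dh),np.minimum(dc,dh))
def cost(w):
    c,s=np.cos(w[2]),np.sin(w[2]); L=(q-w[:2])@np.array([[c,-s],[s,c]])
    return ((1/(1+np.exp(sd(L)/1.0))-t)**2).sum()
best=[]
for a in np.arange(-180,180,30):
    r=minimize(cost,[450,-314,np.radians(a)],method="Nelder-Mead",options=dict(initial_simplex=np.array([450,-314,np.radians(a)])+np.array([[0,0,0],[8,0,0],[0,8,0],[0,0,.3]])))
    best.append((r.fun,*r.x[:2],np.degrees(r.x[2])))
for b in sorted(best)[:4]: print(np.round(b,1))
from plan import plan
plan(626,-106,110,-90)
E
```

```text
424.0
[  22.7  449.2 -313.     2.1]
[  22.7  449.2 -313.     2.1]
[  22.7  449.2 -313.     2.1]
[  22.7  449.2 -313.     2.1]
at [ 212.4 -506.9  176.5] yaw -67.3 t 0.2 w 94.1 F [0.4 0.3 1. ]
turn [ 0.   0.1 22.7] shift [-209.8 -536.4   66.9]
```

```bash
python3 -m jog '[[[0,0,5],[-20,-50,0],-1],[[0,0,10],[-38,-95,0],-1],[[0,0,15],[-56,-140,0],-1],[[0,0,20],[-74,-185,0],-1],[[0,0,22.7],[-92,-230,10],-1]]'; python3 plan.py 626 -106 100 -90
```

```text
time: 0.7
tool_pos: [0.3908, -0.3327, 0.1687]
ee_rot: [-3.139, -0.003, -1.573]
wrist_force: [-0.5, -0.0, -0.6]
width: 0.0941
at [ 390.8 -332.7  168.7] yaw -90.1 t 0.7 w 94.1 F [-0.5 -0.  -0.6]
turn [-0.1 -0.1 -0.1] shift [-227.4 -234.4   68.7]
```

```bash
python3 -m jog '[[[0,0,0],[-34,-35,0],-1],[[0,0,0],[-68,-70,0],-1],[[0,0,0],[-102,-105,0],-1],[[0,0,0],[-136,-140,0],-1],[[0,0,0],[-170,-175,20],-1]]' >/dev/null; python3 -m jog '[[[0,0,0],[-30,-30,20],-1],[[0,0,0],[-57,-59,48],-1],[[0,0,0],[-57,-59,48],-1],[[0,0,0],[-57,-59,48],-1],[[0,0,0],[-57,-59,48],-1]]';  python3 plan.py 626 -106 4 -90
```

```text
time: 1.7
tool_pos: [0.6212, -0.1093, 0.1015]
ee_rot: [-3.14, -0.001, -1.571]
wrist_force: [-0.2, -0.8, 0.9]
width: 0.0938
at [ 621.2 -109.3  101.5] yaw -90.0 t 1.7 w 93.8 F [-0.2 -0.8  0.9]
turn [-0.1 -0.1 -0. ] shift [-3.4 -4.7 97.5]
```

```bash
python3 -m jog '[[[0,0,0],[-3,-5,40],-1],[[0,0,0],[-3,-5,50],-1],[[0,0,0],[-3,-5,50],-1]]'; python3 - <<'E'
from h import *
P=eyes.camera_params("wrist"); p,d=eyes.snapshot("wrist"); cv2.imwrite("pics/w1.png",cv2.cvtColor(p,cv2.COLOR_RGB2BGR))
X=depth_world("wrist",d,P); m=((X[...,2]>0.014)&(X[...,2]<0.026)&(abs(X[...,0]-.626)<.045)&(abs(X[...,1]+.106)<.045)).astype(np.uint8)
k,l,s,c=cv2.connectedComponentsWithStats(m)
for i in range(1,k):
    if s[i,4]>300:
        q=X[l==i]; print(c[i],s[i,4],q.mean(0).round(4),q.min(0).round(4),q.max(0).round(4))
E
python3 plan.py 626 -106 4 -90
```

```text
time: 2.0
tool_pos: [0.624, -0.106, 0.0489]
ee_rot: [3.138, 0.001, -1.572]
wrist_force: [0.7, 0.3, -0.1]
width: 0.0939
[321.34017522 203.40876095] 3995 [ 0.6299 -0.1057  0.0202] [ 0.5991 -0.1354  0.0141] [ 0.6589 -0.0762  0.0229]
at [ 625.3 -106.1   50.6] yaw -90.0 t 2.05 w 93.9 F [0.2 0.6 0.1]
turn [ 0.1 -0.  -0. ] shift [-0.2 -0.7 46.6]
```

View pics/w1.png

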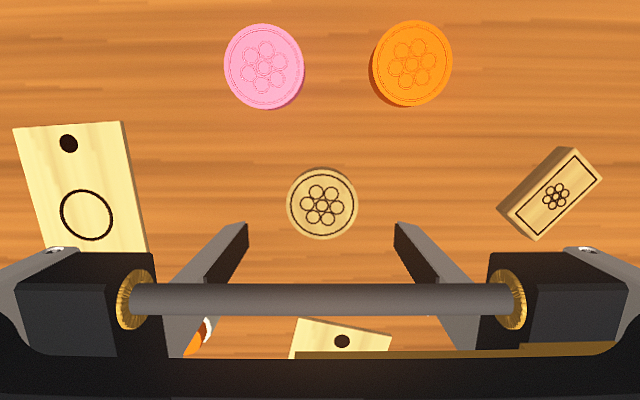

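The wrist view shows the light-wood disc at (321,203) midway between the open fingers, with pink and orange clear behind it. The measured centre of (629,-106) agrees with the top view to within 3 mm. Now I'll grip it.

```bash
python3 -m jog '[[[0,0,0],[0,-3,20],-1],[[0,0,0],[0,-3,38],-1],[[0,0,0],[0,-3,46],-1],[[0,0,0],[0,-3,46],-1],[[0,0,0],[0,-3,46],0]]'; python3 -m jog '[[[0,0,0],[0,0,0],1],[[0,0,0],[0,0,0],1],[[0,0,0],[0,0,0],1],[[0,0,0],[0,0,0],1],[[0,0,0],[0,0,0],1]]'; python3 -m jog '[[[0,0,0],[0,0,-10],1],[[0,0,0],[0,0,-30],1],[[0,0,0],[0,0,-60],1],[[0,0,0],[0,0,-60],1],[[0,0,0],[0,0,-60],1]]'; python3 plan.py 421 -111 60 -90
```

```text
time: 2.55
tool_pos: [0.63, -0.1056, 0.006]
ee_rot: [-3.139, -0.001, -1.57]
wrist_force: [0.7, 0.1, 0.3]
width: 0.0889
time: 3.05
tool_pos: [0.6292, -0.1052, 0.0044]
ee_rot: [-3.142, -0.0, -1.57]
wrist_force: [-0.3, 0.1, 0.3]
width: 0.0493
time: 3.55
tool_pos: [0.63, -0.1054, 0.0657]
ee_rot: [-3.139, -0.001, -1.57]
wrist_force: [-0.5, 0.2, -0.9]
width: 0.0097
at [ 630.  -105.4   65.7] yaw -90.0 t 3.55 w 9.7 F [-0.5  0.2 -0.9]
turn [-0.2 -0.   0. ] shift [  5.5 209.    5.2]
```

```bash
python3 - <<'E'
from h import *
p,d=eyes.snapshot("wrist"); cv2.imwrite("pics/w2.png",cv2.cvtColor(p,cv2.COLOR_RGB2BGR))
P=eyes.camera_params("wrist"); print((P["world_to_cam"]).round(3))
p,d=eyes.snapshot("scene"); c=cv2.resize(p[130:330,150:450],None,fx=2.6,fy=2.6,interpolation=cv2.INTER_CUBIC); cv2.imwrite("pics/s2.png",cv2.cvtColor(c,cv2.COLOR_RGB2BGR))
E
```

```text
[[ 0.    -1.     0.    -0.105]
 [ 0.972  0.    -0.235 -0.614]
 [ 0.235  0.     0.972 -0.428]
 [ 0.     0.     0.     1.   ]]
```

View pics/w2.png

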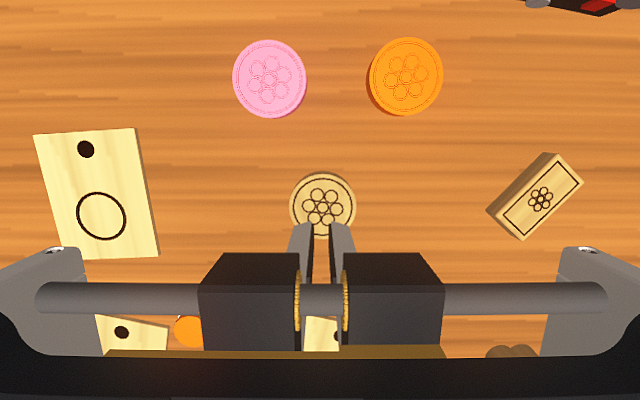

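View pics/s2.png

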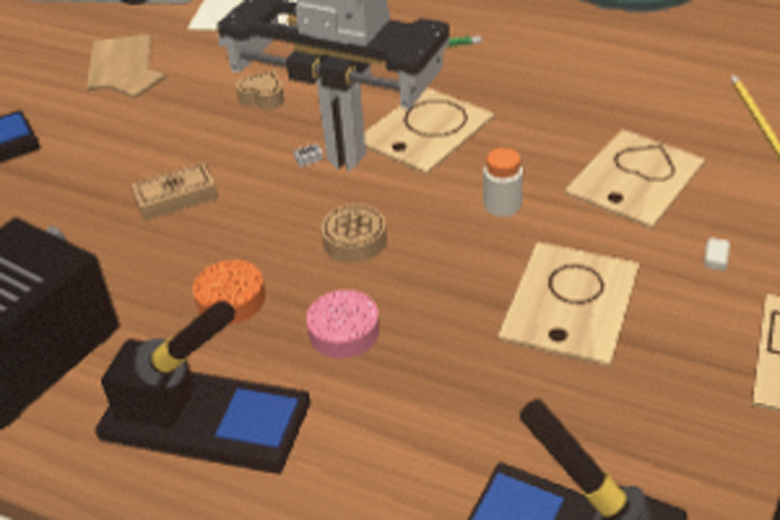

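The fingers are shut and empty at 66 mm up. The disc lies ahead of them at (322,203) in the wrist image, so it was either pushed or missed. I'll measure where it is now and check the finger positions.

```bash
cat > find.py <<'E'
from h import *
def blobs(name,lo=.012,hi=.03,box=None):
    P=eyes.camera_params(name); p,d=eyes.snapshot(name); X=depth_world(name,d,P)
    m=(X[...,2]>lo)&(X[...,2]<hi)&(d>0)
    if box: m&=(X[...,0]>box[0])&(X[...,0]<box[1])&(X[...,1]>box[2])&(X[...,1]<box[3])
    k,l,s,c=cv2.connectedComponentsWithStats(m.astype(np.uint8))
    for i in range(1,k):
        if s[i,4]>(100):
            uv=np.argwhere(l==i)[:,::-1]; q=ray_to_plane(name,uv,0.02,P)[:,:2]*1000
            (cx,cy),wh,a=cv2.minAreaRect(q.astype(np.float32))
            print(name,c[i].round(),"ctr",round(cx,1),round(cy,1),np.round(wh,1),round(a,1),"z",np.median(X[l==i][:,2]).round(4))
if __name__=="__main__":
    b=(.38,.72,-.36,.36); blobs("top",box=b); blobs("wrist",box=b)
E
python3 find.py
python3 - <<'E'
from h import *
p,d=eyes.snapshot("wrist"); P=eyes.camera_params("wrist"); X=depth_world("wrist",d,P)
for u in (302,310,316,322,328,334,342):
    print(u,[tuple(X[v,u].round(3)) for v in (226,232,240,246)])
p,d=eyes.snapshot("top");X=depth_world("top",d)
m=(X[...,2]>.055)&(X[...,2]<.4)&(abs(X[...,1]+.105)<.15)&(X[...,0]<.75)&(X[...,0]>.5); q=X[m]; print(len(q),q.min(0) if len(q) else "")
E
```

```text
top [459. 178.] ctr 633.5 -299.9 [40. 76.] 49.6 z 0.0187
top [370. 190.] ctr 612.8 -109.0 [48.4 31. ] 89.1 z 0.0188
top [468. 265.] ctr 448.8 -313.8 [49.  47.8] 43.3 z 0.0187
top [181. 275.] ctr 432.4 305.0 [38.6 38.8] 0.9 z 0.0191
wrist [270. 104.] ctr 712.7 -63.1 [50.2 14.9] 89.9 z 0.0204
wrist [405. 103.] ctr 713.8 -173.0 [48.7 12.3] 89.3 z 0.0203
wrist [541. 195.] ctr 637.5 -297.9 [45.4 76. ] 49.2 z 0.0202
wrist [323. 200.] ctr 630.3 -105.1 [58.4 59.6] 18.7 z 0.0202
wrist [520. 354.] ctr 471.7 -307.1 [40.9  6.2] 88.7 z 0.0146
302 [(np.float64(0.638), np.float64(-0.093), np.float64(0.102)), (np.float64(0.638), np.float64(-0.094), np.float64(0.112)), (np.float64(0.638), np.float64(-0.094), np.float64(0.124)), (np.float64(0.638), np.float64(-0.095), np.float64(0.132))]
310 [(np.float64(0.638), np.float64(-0.098), np.float64(0.102)), (np.float64(0.638), np.float64(-0.098), np.float64(0.111)), (np.float64(0.638), np.float64(-0.099), np.float64(0.125)), (np.float64(0.638), np.float64(-0.099), np.float64(0.133))]
316 [(np.float64(0.638), np.float64(-0.101), np.float64(0.101)), (np.float
[... 491 characters left out ...]
(0.638), np.float64(-0.108), np.float64(0.113)), (np.float64(0.638), np.float64(-0.108), np.float64(0.124)), (np.float64(0.638), np.float64(-0.108), np.float64(0.132))]
334 [(np.float64(0.638), np.float64(-0.112), np.float64(0.103)), (np.float64(0.638), np.float64(-0.112), np.float64(0.112)), (np.float64(0.638), np.float64(-0.111), np.float64(0.125)), (np.float64(0.638), np.float64(-0.111), np.float64(0.132))]
342 [(np.float64(0.61), np.float64(-0.123), np.float64(0.021)), (np.float64(0.638), np.float64(-0.116), np.float64(0.112)), (np.float64(0.638), np.float64(-0.115), np.float64(0.124)), (np.float64(0.638), np.float64(-0.115), np.float64(0.132))]
2183 [ 0.5119884  -0.17743101  0.05503476]
```

```bash
python3 - <<'E'
from h import *
o=robot.get_obs(); print(o["tool_pos"],o["width"],o["time"],o["wrist_force"])
P=eyes.camera_params("wrist"); print(P["mtx"][0,0])
p,d=eyes.snapshot("wrist");X=depth_world("wrist",d,P)
def lowest(X,u0,u1,v0,v1):
    S=X[v0:v1,u0:u1].reshape(-1,3); S=S[np.isfinite(S).all(1)&(abs(S[:,0]-.63)<.02)&(abs(S[:,1]+.105)<.03)&(S[:,2]>.04)&(S[:,2]<.2)]
    print(len(S),S[np.argsort(S[:,2])[:8]].round(4).tolist())
lowest(X,280,360,200,260)
p,d=eyes.snapshot("scene");X=depth_world("scene",d); lowest(X,230,330,140,215)
E
```

```text
[ 0.62833393 -0.10492537  0.06278209] 0.0005158266705604274 3.85 [ 0.49981901 -0.27553487 -0.36642952]
295.37370901361106
1416 [[0.6366, -0.1044, 0.0913], [0.638, -0.1, 0.0914], [0.6367, -0.1038, 0.0915], [0.6368, -0.1057, 0.0919], [0.6369, -0.1031, 0.0921], [0.637, -0.1025, 0.0924], [0.637, -0.105, 0.0926], [0.6384, -0.1013, 0.0926]]
431 [[0.637, -0.1068, 0.0904], [0.6379, -0.1089, 0.0905], [0.6369, -0.1043, 0.0909], [0.6379, -0.101, 0.0926], [0.6362, -0.107, 0.0926], [0.6374, -0.0987, 0.0928], [0.6382, -0.1084, 0.0937], [0.64, -0.11, 0.0945]]
```

Both cameras put the shut fingertips at z≈0.090 while the TCP reports 0.063. So the real tips sit about 27 mm above the reported height, the fingers closed above the disc, and it never moved. I'll apply a z offset of -27 mm, then reopen and descend in steps while watching the force.

```bash
python3 -m jog '[[[0,0,0],[0,0,0],-1],[[0,0,0],[0,0,0],-1],[[0,0,0],[0,0,0],-1],[[0,0,0],[0,0,0],-1],[[0,0,0],[0,0,0],-1]]'; python3 -m jog '[[[0,0,0],[0,0,0],-1],[[0,0,0],[0,0,0],-1],[[0,0,0],[0,0,0],-1],[[0,0,0],[0,0,0],-1],[[0,0,0],[0,0,0],-1]]' ;python3 -m jog '[[[0,0,0],[0,0,0],-1],[[0,0,0],[0,0,20],-1],[[0,0,0],[0,0,40],-1],[[0,0,0],[0,0,60],-1],[[0,0,0],[0,0,70],-1]]'; python3 -m jog '[[[0,0,0],[0,0,3],-1],[[0,0,0],[0,0,6],-1],[[0,0,0],[0,0,9],-1],[[0,0,0],[0,0,9],-1]]'
```

```text
time: 4.45
tool_pos: [0.6292, -0.1052, 0.0644]
ee_rot: [-3.141, -0.0, -1.57]
wrist_force: [-0.3, 0.3, -0.0]
width: 0.0371
time: 4.95
tool_pos: [0.6292, -0.1052, 0.0644]
ee_rot: [-3.142, -0.0, -1.57]
wrist_force: [0.2, 0.2, 0.8]
width: 0.0772
time: 5.45
tool_pos: [0.6278, -0.1048, -0.0079]
ee_rot: [3.138, 0.001, -1.57]
wrist_force: [0.0, 0.7, -0.0]
width: 0.0935
time: 5.85
tool_pos: [0.6296, -0.1053, -0.0141]
ee_rot: [-3.141, -0.0, -1.57]
wrist_force: [-0.1, 0.4, 0.3]
width: 0.0944
```

No force yet. Down another 6 mm, close, and lift a little.

```bash
python3 -m jog '[[[0,0,0],[0,0,2],-1],[[0,0,0],[0,0,4],-1],[[0,0,0],[0,0,6],-1],[[0,0,0],[0,0,6],0.5],[[0,0,0],[0,0,6],1]]';python3 -m jog '[[[0,0,0],[0,0,0],1],[[0,0,0],[0,0,0],1],[[0,0,0],[0,0,0],1],[[0,0,0],[0,0,0],1],[[0,0,0],[0,0,0],1]]'; python3 -m jog '[[[0,0,0],[0,0,-10],1],[[0,0,0],[0,0,-30],1],[[0,0,0],[0,0,-60],1],[[0,0,0],[0,0,-60],1],[[0,0,0],[0,0,-60],1]]'; python3 find.py; python3 plan.py 421 -111 40 -90
```

```text
time: 6.35
tool_pos: [0.6291, -0.1052, -0.0208]
ee_rot: [3.141, -0.0, -1.57]
wrist_force: [-0.1, 0.2, -0.1]
width: 0.0814
time: 6.85
tool_pos: [0.6293, -0.1053, -0.0206]
ee_rot: [-3.141, -0.0, -1.57]
wrist_force: [-0.1, -1.2, -0.4]
width: 0.0592
time: 7.35
tool_pos: [0.6299, -0.1053, 0.0404]
ee_rot: [-3.139, -0.001, -1.57]
wrist_force: [-0.0, 0.3, -1.5]
width: 0.059
top [458. 178.] ctr 633.5 -299.7 [40.4 76.3] 49.6 z 0.0186
top [468. 265.] ctr 448.8 -313.8 [48.9 47.8] 43.3 z 0.0183
top [181. 275.] ctr 432.3 304.0 [41.2 38.3] 89.1 z 0.0191
wrist [265. 103.] ctr 712.6 -62.8 [49.8 14.9] 89.8 z 0.0203
wrist [413. 102.] ctr 713.8 -172.6 [12.7 48.5] 0.3 z 0.0202
wrist [561. 202.] ctr 637.5 -297.7 [46.1 76.4] 49.9 z 0.0202
at [ 628.1 -104.9   37.8] yaw -90.0 t 7.45 w 59.5 F [-0.7  1.  -1.3]
turn [0.1 0.  0. ] shift [  6.  207.1  -1.7]
```

Gripped: 59 mm opening and the disc is gone from the table. Carrying it to its board.

```bash
python3 -m jog '[[[0,0,0],[1,30,0],1],[[0,0,0],[2,70,0],1],[[0,0,0],[3,110,0],1],[[0,0,0],[4,150,0],1],[[0,0,0],[5,185,0],1]]'; python3 -m jog '[[[0,0,0],[0,20,0],1],[[0,0,0],[0,20,0],1],[[0,0,0],[0,20,0],1]]' ; python3 - <<'E'
from h import *
P=eyes.camera_params("wrist"); p,d=eyes.snapshot("wrist"); cv2.imwrite("pics/w3.png",cv2.cvtColor(p,cv2.COLOR_RGB2BGR))
E
python3 plan.py 422 -111 -14 -90
```

```text
time: 7.95
tool_pos: [0.4409, -0.1096, 0.0372]
ee_rot: [3.138, 0.001, -1.57]
wrist_force: [0.2, -0.7, 0.2]
width: 0.059
time: 8.25
tool_pos: [0.424, -0.1102, 0.0385]
ee_rot: [3.141, 0.0, -1.571]
wrist_force: [0.8, -0.7, -1.1]
width: 0.0593
at [ 424.6 -110.3   38.8] yaw -90.0 t 8.3 w 59.4 F [-1.1 -0.2 -0.1]
turn [0. 0. 0.] shift [ 0.8  2.6 52.8]
```

View pics/w3.png

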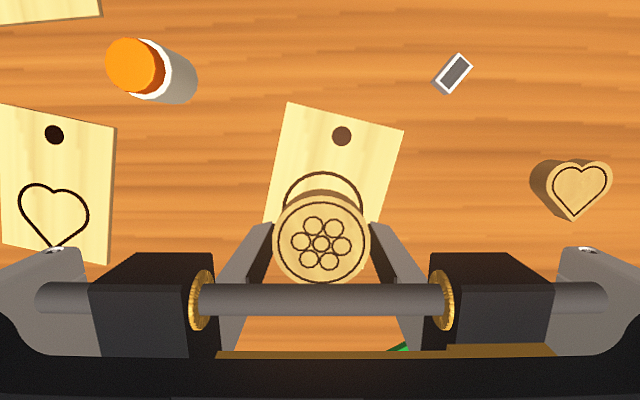

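The disc is held above its circle, whose far edge shows at (321,172). Lower, release and retreat.

```bash
python3 -m jog '[[[0,0,0],[1,1,20],1],[[0,0,0],[1,1,35],1],[[0,0,0],[1,1,45],1],[[0,0,0],[1,1,49],1],[[0,0,0],[1,1,52],1]]'; python3 -m jog '[[[0,0,0],[0,0,0],1],[[0,0,0],[0,0,0],0.2],[[0,0,0],[0,0,0],-0.5],[[0,0,0],[0,0,0],-1],[[0,0,0],[0,0,0],-1]]' ; python3 -m jog '[[[0,0,0],[0,0,-10],-1],[[0,0,0],[0,0,-40],-1],[[0,0,0],[0,0,-80],-1],[[0,0,0],[0,0,-80],-1],[[0,0,0],[0,0,-80],-1]]'; cat > chk.py <<'E'
from h import *
import sys
# wrist view crop enlarged + helper: fit dark spot/disc
P=eyes.camera_params("wrist"); p,d=eyes.snapshot("wrist"); cv2.imwrite("pics/%s.png"%sys.argv[1],cv2.cvtColor(p,cv2.COLOR_RGB2BGR))
X=depth_world("wrist",d,P)
def rect(lo,hi,z,nmin):
    k,l,s,c=cv2.connectedComponentsWithStats(((X[...,2]>lo)&(X[...,2]<hi)).astype(np.uint8))
    for i in range(1,k):
        if s[i,4]>nmin:
            q=ray_to_plane("wrist",np.argwhere(l==i)[:,::-1],z,P)[:,:2]*1000
            (cx,cy),wh,a=cv2.minAreaRect(q.astype(np.float32)); print("z",z,c[i].round(),s[i,4],"ctr",round(cx,1),round(cy,1),np.round(wh,1),round(a,1))
rect(.003,.009,.006,2000); rect(.022,.030,.026,500); rect(.015,.0219,.02,500)
E
python3 chk.py w4;  python3 plan.py 449 -313 40 -88
```

```text
time: 8.8
tool_pos: [0.4237, -0.1113, -0.013]
ee_rot: [3.141, 0.0, -1.57]
wrist_force: [-0.7, 0.0, 0.1]
width: 0.0594
time: 9.3
tool_pos: [0.4235, -0.1114, -0.0123]
ee_rot: [-3.141, -0.0, -1.57]
wrist_force: [0.0, 0.8, -0.4]
width: 0.0796
time: 9.8
tool_pos: [0.4243, -0.1118, 0.0691]
ee_rot: [-3.138, -0.002, -1.57]
wrist_force: [-0.3, 0.3, 0.1]
width: 0.0938
z 0.006 [65. 17.] 3838 ctr 585.5 103.2 [31.1 98.3] 2.4
z 0.006 [ 81. 178.] 12797 ctr 442.2 116.0 [ 99. 125.] 77.5
z 0.006 [326. 170.] 9654 ctr 440.2 -114.5 [ 96.  122.9] 76.3
z 0.026 [320. 206.] 3533 ctr 423.6 -110.4 [59.6 59.6] 45.1
z 0.02 [546. 180.] 2336 ctr 451.0 -312.7 [51.4 49.9] 47.0
at [ 423.2 -111.3   67.6] yaw -90.0 t 9.85 w 94.2 F [ 1.   0.4 -0.6]
turn [-0. -0. -2.] shift [201.7 -25.7  27.7]
```

View pics/w4.png

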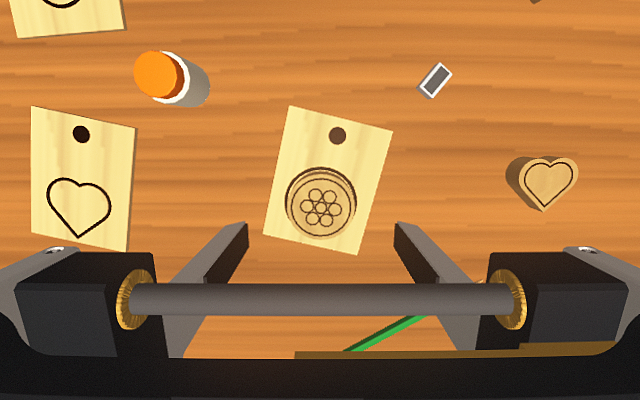

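The large disc is at (423.6,-110.4) and its outline is at (422.7,-110.3), so it is well centred. Heart next.

```bash
python3 -m jog '[[[0,0,0],[45,-6,0],-1],[[0,0,0],[90,-12,0],-1],[[0,0,0],[135,-18,0],-1],[[0,0,-2],[175,-24,0],-1],[[0,0,-2],[202,-27,0],-1]]'; python3 -m jog '[[[0,0,0],[0,0,0],-1],[[0,0,0],[0,0,20],-1],[[0,0,0],[0,0,40],-1],[[0,0,0],[0,0,40],-1]]'; python3 find.py;  python3 plan.py 450.5 -312.5 -20.5 -88
```

```text
time: 10.35
tool_pos: [0.4492, -0.3151, 0.0651]
ee_rot: [3.139, 0.002, -1.536]
wrist_force: [0.8, 0.2, 0.0]
width: 0.0937
time: 10.75
tool_pos: [0.4473, -0.3098, 0.0228]
ee_rot: [3.135, 0.007, -1.535]
wrist_force: [0.2, -0.2, -0.5]
width: 0.0942
top [399. 144.] ctr 712.6 -172.8 [46.6 13.6] 89.0 z 0.0186
top [349. 145.] ctr 711.0 -63.0 [48.8 15.9] 89.0 z 0.0185
top [458. 178.] ctr 633.4 -299.8 [40.2 76.2] 49.4 z 0.0185
top [375. 277.] ctr 421.9 -111.1 [58.  59.5] 88.5 z 0.025
top [181. 275.] ctr 432.4 305.0 [38.6 38.8] 0.9 z 0.0191
wrist [184. 100.] ctr 531.1 -212.5 [14.9 24.3] 51.1 z 0.0128
wrist [326. 220.] ctr 451.5 -313.9 [48.8 48.5] 47.0 z 0.0202
wrist [ 66. 228.] ctr 433.4 -109.6 [42.6 73.5] 6.3 z 0.026
at [ 449.6 -311.8   26.4] yaw -87.9 t 10.85 w 94.4 F [ 0.7 -0.1 -0.3]
turn [0.1 0.1 0.1] shift [ 0.9 -1.  46.9]
```

```bash
python3 -m jog '[[[0,0,0],[1,-1,20],-1],[[0,0,0],[1,-1,36],-1],[[0,0,0],[1,-1,44],-1],[[0,0,0],[1,-1,47],-1],[[0,0,0],[1,-1,47],0.3]]';python3 -m jog '[[[0,0,0],[0,0,0],1],[[0,0,0],[0,0,0],1],[[0,0,0],[0,0,0],1],[[0,0,0],[0,0,0],1],[[0,0,0],[0,0,0],1]]';python3 -m jog '[[[0,0,0],[0,0,0],1],[[0,0,0],[0,0,-20],1],[[0,0,0],[0,0,-50],1],[[0,0,0],[0,0,-80],1],[[0,0,0],[0,0,-80],1]]'; python3 plan.py 424 120.5 60 -102.6
```

```text
time: 11.35
tool_pos: [0.4516, -0.3142, -0.0191]
ee_rot: [-3.141, -0.0, -1.535]
wrist_force: [-0.2, -0.5, -0.3]
width: 0.0889
time: 11.85
tool_pos: [0.4515, -0.3145, -0.0193]
ee_rot: [-3.141, -0.001, -1.535]
wrist_force: [0.2, 0.2, 0.8]
width: 0.054
time: 12.35
tool_pos: [0.4541, -0.3166, 0.0654]
ee_rot: [-3.134, -0.007, -1.535]
wrist_force: [0.0, -0.7, -0.9]
width: 0.0535
at [ 454.1 -316.6   65.4] yaw -88.0 t 12.35 w 53.5 F [ 0.  -0.7 -0.9]
turn [-0.5 -0.3 14.6] shift [-437.9   14.6    2.4]
```

```bash
python3 -m jog '[[[0,0,0],[-30,2,0],1],[[0,0,0],[-75,4,0],1],[[0,0,0],[-120,6,0],1],[[0,0,0],[-165,8,0],1],[[0,0,0],[-210,9,0],1]]' >/dev/null; python3 -m jog '[[[0,0,3],[-45,2,0],1],[[0,0,6],[-90,3,0],1],[[0,0,9],[-135,4,0],1],[[0,0,12],[-180,5,0],1],[[0,0,14.6],[-215,6,0],1]]'; python3 -m jog '[[[0,0,0],[-5,0,0],1],[[0,0,0],[-5,0,0],1],[[0,0,0],[-5,0,0],1]]'; python3 chk.py w5; python3 plan.py 424 120.3 -13 -102.6
```

```text
time: 13.35
tool_pos: [0.4199, 0.1122, 0.059]
ee_rot: [3.14, -0.0, -1.791]
wrist_force: [0.1, -0.6, 0.2]
width: 0.0536
time: 13.65
tool_pos: [0.4221, 0.1139, 0.0596]
ee_rot: [3.141, -0.001, -1.79]
wrist_force: [-0.1, -0.7, -0.6]
width: 0.0533
z 0.006 [46. 51.] 9340 ctr 605.0 313.6 [83.1 98.1] 2.6
z 0.006 [276.  14.] 3196 ctr 574.8 107.5 [99.3 30.9] 77.2
z 0.006 [565. 112.] 10421 ctr 440.7 -113.5 [ 99.  123.6] 76.3
z 0.006 [312. 162.] 11024 ctr 451.1 115.8 [ 95.9 104.3] 77.4
z 0.026 [585. 149.] 4207 ctr 423.4 -109.6 [62.3 60.8] 87.5
z 0.02 [112. 239.] 1545 ctr 433.7 305.6 [43.3 40.4] 77.5
at [422.2 113.6  59.7] yaw -102.6 t 13.7 w 53.5 F [ 0.5 -0.   0.3]
turn [ 0.  -0.1 -0. ] shift [-7.  -0.3 72.7]
```

```bash
python3 -m jog '[[[0,0,0],[-7,0,25],1],[[0,0,0],[-7,0,45],1],[[0,0,0],[-7,0,60],1],[[0,0,0],[-7,0,68],1],[[0,0,0],[-7,0,72],1]]'; python3 plan.py 424 120.3 -13.5 -102.6
```

```text
time: 14.2
tool_pos: [0.4236, 0.1205, -0.0125]
ee_rot: [3.14, -0.001, -1.792]
wrist_force: [-0.2, -0.9, -0.5]
width: 0.0539
at [423.6 120.5 -12.5] yaw -102.7 t 14.2 w 53.9 F [-0.2 -0.9 -0.5]
turn [ 0.1 -0.  -0.1] shift [ 0.1 -0.5  1. ]
```

```bash
python3 -m jog '[[[0,0,0],[0,0,1],1],[[0,0,0],[0,0,1],0.2],[[0,0,0],[0,0,1],-0.5],[[0,0,0],[0,0,1],-1],[[0,0,0],[0,0,1],-1]]'; python3 -m jog '[[[0,0,0],[0,0,0],-1],[[0,0,0],[0,0,-20],-1],[[0,0,0],[0,0,-60],-1],[[0,0,0],[0,0,-90],-1],[[0,0,0],[0,0,-90],-1]]' ; python3 chk.py w6; python3 plan.py 433 305 60 -90
```

```text
time: 14.7
tool_pos: [0.4243, 0.1218, -0.0122]
ee_rot: [-3.141, 0.0, -1.79]
wrist_force: [-0.2, -0.9, -0.2]
width: 0.0743
time: 15.2
tool_pos: [0.4276, 0.1223, 0.0825]
ee_rot: [-3.132, 0.004, -1.79]
wrist_force: [0.3, 0.7, 0.1]
width: 0.0939
z 0.006 [70. 51.] 10882 ctr 617.3 315.1 [106.4  98.4] 3.0
z 0.006 [295.  21.] 4562 ctr 593.2 105.1 [46.3 97.1] 1.3
z 0.006 [556. 118.] 8790 ctr 440.8 -113.6 [ 98.9 123.7] 76.4
z 0.006 [323. 172.] 9908 ctr 442.5 117.8 [ 96.  122.1] 77.4
z 0.026 [573. 152.] 3552 ctr 423.7 -109.5 [62.3 60.8] 60.2
z 0.026 [322. 210.] 2076 ctr 424.4 122.5 [47.9 48.2] 32.5
z 0.02 [138. 234.] 1294 ctr 435.4 304.9 [43.4 38.3] 77.9
at [425.9 122.   79.9] yaw -102.6 t 15.25 w 93.7 F [-0.7 -0.2 -0.2]
turn [ -0.3   0.1 -12.6] shift [-180.1   32.9   20. ]
```

View pics/w6.png

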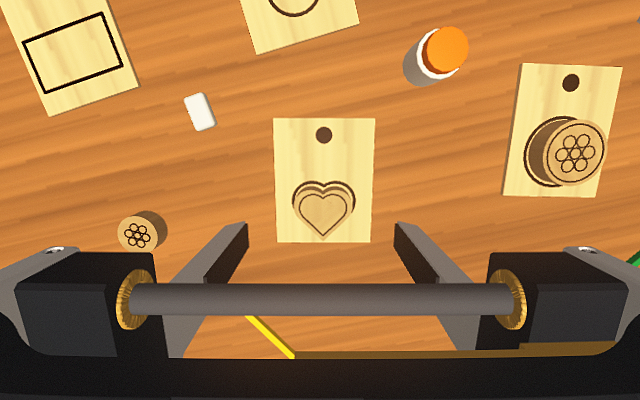

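The heart sits in its outline with its tip at (323,237), pointing the way the outline points. The jar is still upright. Small disc next.

```bash
python3 -m jog '[[[0,0,-8],[-36,7,0],-1],[[0,0,-16],[-72,14,0],-1],[[0,0,-24],[-108,21,5],-1],[[0,0,-32],[-144,28,10],-1],[[0,0,-40],[-180,33,15],-1]]'; python3 -m jog '[[[0,0,-2.6],[0,0,10],-1],[[0,0,-2.6],[0,0,30],-1],[[0,0,-2.6],[0,0,30],-1],[[0,0,-2.6],[0,0,30],-1]]'; python3 find.py | grep wrist; python3 plan.py 434 305 -20.5 -60
```

```text
time: 15.75
tool_pos: [0.4293, 0.3054, 0.06]
ee_rot: [3.138, -0.0, -1.086]
wrist_force: [0.1, 0.8, -0.2]
width: 0.0939
time: 16.15
tool_pos: [0.4296, 0.3038, 0.0307]
ee_rot: [3.138, -0.0, -1.047]
wrist_force: [0.1, 0.8, 0.6]
width: 0.094
wrist [487. 159.] ctr 531.1 219.7 [29. 18.] 5.2 z 0.0126
wrist [320. 210.] ctr 433.9 307.8 [41.  39.5] 30.0 z 0.0202
at [431.  304.4  32.6] yaw -60.0 t 16.25 w 94.0 F [0.4 0.3 0.4]
turn [-0. -0.  0.] shift [ 1.  -2.8 53.1]
```

```bash
python3 -m jog '[[[0,0,0],[0,-3.6,25],-1],[[0,0,0],[0,-3.6,40],-1],[[0,0,0],[0,-3.6,49],-1],[[0,0,0],[0,-3.6,52.5],-1],[[0,0,0],[0,-3.6,52.5],0.3]]';python3 -m jog '[[[0,0,0],[0,0,0],1],[[0,0,0],[0,0,0],1],[[0,0,0],[0,0,0],1],[[0,0,0],[0,0,0],1],[[0,0,0],[0,0,0],1]]';python3 -m jog '[[[0,0,0],[0,0,0],1],[[0,0,0],[0,0,0],1],[[0,0,0],[0,0,0],1],[[0,0,0],[0,0,-40],1],[[0,0,0],[0,0,-80],1]]'; python3 plan.py 615.5 104 60 0
```

```text
time: 16.75
tool_pos: [0.4342, 0.3063, -0.0199]
ee_rot: [-3.141, -0.0, -1.047]
wrist_force: [0.7, -0.6, -0.4]
width: 0.0894
time: 17.25
tool_pos: [0.434, 0.3064, -0.02]
ee_rot: [-3.141, -0.0, -1.047]
wrist_force: [-0.3, 0.1, -0.6]
width: 0.0493
time: 17.75
tool_pos: [0.4324, 0.3055, 0.0588]
ee_rot: [3.137, 0.0, -1.047]
wrist_force: [0.8, -0.1, 0.4]
width: 0.0394
at [432.4 305.5  58.8] yaw -60.0 t 17.75 w 39.4 F [ 0.8 -0.1  0.4]
turn [  0.2   0.1 -60. ] shift [266.1 -57.7  -1.5]
```

```bash
python3 -m jog '[[[0,0,-6],[40,-8,0],1],[[0,0,-14],[85,-18,0],1],[[0,0,-22],[130,-28,0],1],[[0,0,-30],[175,-38,0],1],[[0,0,-38],[220,-48,0],1]]'; python3 plan.py 615.5 104 60 0
```

```text
time: 18.25
tool_pos: [0.5866, 0.1385, 0.0597]
ee_rot: [-3.141, -0.0, -0.377]
wrist_force: [1.0, -0.5, 0.2]
width: 0.0387
at [586.6 138.5  59.7] yaw -21.6 t 18.25 w 38.7 F [ 1.  -0.5  0.2]
turn [ -0.   -0.  -21.6] shift [39.6 21.4 -0.3]
```

```bash
python3 -m jog '[[[0,0,-7],[30,12,0],1],[[0,0,-14],[37,20,0],1],[[0,0,-21.6],[39.6,21.4,0],1],[[0,0,-21.6],[39.6,21.4,0],1],[[0,0,-21.6],[39.6,21.4,0],1]]'; python3 chk.py w7; python3 plan.py 615.5 104 -13 0
```

```text
time: 18.75
tool_pos: [0.6141, 0.1054, 0.0595]
ee_rot: [-3.142, 0.001, -0.009]
wrist_force: [-0.1, -0.2, -0.5]
width: 0.0392
z 0.006 [144. 189.] 10520 ctr 443.3 118.0 [ 96.8 124.9] 77.6
z 0.006 [348. 186.] 10138 ctr 633.3 107.6 [123.8  96.1] 3.0
z 0.026 [610.  63.] 606 ctr 841.0 221.9 [50.2 10.2] 87.2
z 0.026 [ 93. 190.] 2567 ctr 425.1 123.2 [51.1 48.2] 33.2
z 0.02 [599. 133.] 9003 ctr 855.1 180.6 [145.4  68.9] 85.9
at [614.1 105.6  59.6] yaw -0.5 t 18.8 w 39.2 F [-0.9  0.9 -0.2]
turn [-0.   0.  -0.5] shift [ 1.5  1.6 72.6]
```

```bash
python3 -m jog '[[[0,0,0],[1.5,0,25],1],[[0,0,0],[1.5,0,45],1],[[0,0,0],[1.5,0,60],1],[[0,0,0],[1.5,0,68],1],[[0,0,0],[1.5,0,72.5],1]]'; python3 -m jog '[[[0,0,0],[0,0,0.5],1],[[0,0,0],[0,0,0.5],0.2],[[0,0,0],[0,0,0.5],-0.5],[[0,0,0],[0,0,0.5],-1],[[0,0,0],[0,0,0.5],-1]]'; python3 -m jog '[[[0,0,0],[0,0,0],-1],[[0,0,0],[0,0,-20],-1],[[0,0,0],[0,0,-60],-1],[[0,0,0],[0,0,-90],-1],[[0,0,0],[0,0,-90],-1]]' ; python3 chk.py w8; python3 plan.py 635.5 -299 60 49.5
```

```text
time: 19.3
tool_pos: [0.6154, 0.1055, -0.0135]
ee_rot: [3.141, 0.001, -0.006]
wrist_force: [0.4, -0.1, -0.3]
width: 0.0393
time: 19.8
tool_pos: [0.6162, 0.1052, -0.0126]
ee_rot: [-3.142, -0.001, -0.006]
wrist_force: [-0.3, -0.5, 0.7]
width: 0.0597
time: 20.3
tool_pos: [0.6197, 0.1056, 0.0833]
ee_rot: [-3.141, -0.012, -0.006]
wrist_force: [0.1, -0.1, 0.7]
width: 0.0932
z 0.006 [323.   8.] 2405 ctr 629.2 272.9 [ 16.7 123.6] 89.9
z 0.006 [149. 185.] 9243 ctr 443.1 118.0 [ 96.7 125.2] 77.5
z 0.006 [335. 192.] 10159 ctr 633.0 107.7 [123.3  95.9] 3.0
z 0.026 [576.  73.] 507 ctr 847.5 212.7 [34.4 62.2] 30.1
z 0.026 [104. 185.] 2230 ctr 425.0 123.0 [51.4 48.2] 32.7
z 0.026 [316. 202.] 1436 ctr 616.1 105.7 [38.9 40.2] 0.4
z 0.02 [569. 133.] 7649 ctr 855.6 180.8 [146.  69.] 86.1
z 0.02 [426. 338.] 1199 ctr 735.4 -46.3 [35.5 61.4] 88.4
at [617.9 105.4  80.1] yaw -0.4 t 20.35 w 93.7 F [ 0.7  0.3 -0. ]
turn [  0.1  -0.4 -49.9] shift [ 20.  404.3  20.1]
```

View pics/w8.png

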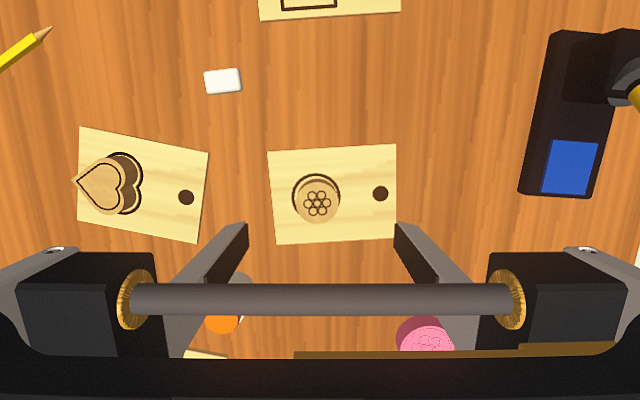

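The small disc is within 1–2 mm of its outline. Tag next.

```bash
python3 -m jog '[[[0,0,-5],[2,40,0],-1],[[0,0,-11],[4,85,0],-1],[[0,0,-17],[7,130,0],-1],[[0,0,-23],[9,175,0],-1],[[0,0,-29],[11,215,0],-1]]' >/dev/null; python3 plan.py 635.5 -299 60 49.5
```

```text
at [ 623.9 -111.6   74.2] yaw 28.9 t 20.85 w 94.1 F [0.2 0.8 0.1]
turn [ -0.2   0.1 -20.6] shift [-80.2 169.7  14.1]
```

```bash
python3 -m jog '[[[0,0,-5],[-18,38,0],-1],[[0,0,-10],[-36,76,0],-1],[[0,0,-15],[-55,116,0],-1],[[0,0,-20.6],[-72,154,5],-1],[[0,0,-20.6],[-80,170,14],-1]]' >/dev/null; python3 -m jog '[[[0,0,0],[0,0,0],-1],[[0,0,0],[0,0,0],-1]]'; python3 find.py | egrep "top .45|wrist"; python3 plan.py 635.5 -299 -20 49.5
```

```text
time: 21.55
tool_pos: [0.6358, -0.2957, 0.0607]
ee_rot: [-3.137, -0.0, 0.859]
wrist_force: [0.1, -0.2, 1.0]
width: 0.0939
top [457. 179.] ctr 632.9 -299.3 [40.3 74.2] 49.8 z 0.0186
wrist [316.  40.] ctr 532.9 -210.3 [15.3 24.5] 52.1 z 0.0129
wrist [591.  99.] ctr 711.1 -65.0 [56.7 19.1] 89.0 z 0.02
wrist [314. 207.] ctr 635.1 -300.8 [39.7 74.6] 49.3 z 0.0202
wrist [483. 184.] ctr 712.3 -174.7 [47.7 16.2] 89.8 z 0.02
at [ 636.9 -295.1   62.6] yaw 49.3 t 21.65 w 93.9 F [0.3 1.1 0.2]
turn [-0.1 -0.  -0.2] shift [-3.9  1.6 82.6]
```

```bash
python3 -m jog '[[[0,0,0],[-5,2,30],-1],[[0,0,0],[-5,2,55],-1],[[0,0,0],[-5,2,72],-1],[[0,0,0],[-5,2,79],-1],[[0,0,0],[-5,2,82.5],-1]]';python3 -m jog '[[[0,0,0],[0,0,0],0.5],[[0,0,0],[0,0,0],1],[[0,0,0],[0,0,0],1],[[0,0,0],[0,0,0],1],[[0,0,0],[0,0,0],1]]';python3 -m jog '[[[0,0,0],[0,0,0],1],[[0,0,0],[0,0,0],1],[[0,0,0],[0,0,0],1],[[0,0,0],[0,0,-40],1],[[0,0,0],[0,0,-85],1]]'; python3 plan.py 607.5 315.5 60 3.2
```

```text
time: 22.15
tool_pos: [0.6351, -0.3014, -0.02]
ee_rot: [-3.141, 0.0, 0.86]
wrist_force: [0.3, -0.3, 0.3]
width: 0.0938
time: 22.65
tool_pos: [0.6352, -0.3027, -0.0191]
ee_rot: [3.141, -0.0, 0.859]
wrist_force: [1.0, 0.0, 0.1]
width: 0.0574
time: 23.15
tool_pos: [0.6328, -0.3013, 0.0625]
ee_rot: [-3.134, 0.001, 0.859]
wrist_force: [0.5, -0.6, 0.6]
width: 0.0397
at [ 632.8 -301.3   62.5] yaw 49.2 t 23.15 w 39.7 F [ 0.5 -0.6  0.6]
turn [-0.4  0.3 46. ] shift [ 450.6 -421.9    4.9]
```

```bash
python3 -m jog '[[[0,0,4],[22,-20,0],1],[[0,0,8],[55,-51,0],1],[[0,0,12],[88,-82,0],1],[[0,0,16],[120,-112,0],1],[[0,0,20],[152,-142,0],1]]' >/dev/null; python3 plan.py 607.5 315.5 60 3.2
```

```text
at [626.2 -93.   65.2] yaw 29.1 t 23.65 w 39.8 F [-0.4  0.7 -0.4]
turn [-0.   0.  25.9] shift [ 182.  -366.2    5.2]
```

```bash
python3 -m jog '[[[0,0,5],[20,-40,0],1],[[0,0,10],[40,-80,0],1],[[0,0,15],[60,-120,0],1],[[0,0,20],[80,-160,0],1],[[0,0,25.9],[100,-200,0],1]]' >/dev/null; python3 plan.py 607.5 315.5 60 3.2
```

```text
at [615.8 130.5  65.3] yaw 3.1 t 24.15 w 39.7 F [-0.1  0.4 -0. ]
turn [ 0.  -0.  -0.1] shift [   1.7 -185.2    5.2]
```

```bash
python3 -m jog '[[[0,0,0],[0,-40,0],1],[[0,0,0],[0,-80,0],1],[[0,0,0],[1,-120,0],1],[[0,0,0],[1,-160,0],1],[[0,0,0],[1.7,-185,0],1]]' >/dev/null; python3 -m jog '[[[0,0,0],[0,0,0],1],[[0,0,0],[0,0,0],1],[[0,0,0],[0,0,0],1]]'; python3 chk.py w9; python3 plan.py 607.5 315.5 -13 3.2
```

```text
time: 24.95
tool_pos: [0.6073, 0.3121, 0.0651]
ee_rot: [3.141, 0.0, 0.057]
wrist_force: [-0.4, -0.4, -0.8]
width: 0.0395
z 0.006 [354. 181.] 7800 ctr 626.6 317.4 [124.1  94.7] 3.3
z 0.02 [534. 336.] 768 ctr 830.1 188.1 [21.9 50.1] 1.5
at [607.5 311.9  65.3] yaw 3.2 t 25.0 w 39.7 F [-0.3  0.4 -0.7]
turn [0. 0. 0.] shift [ 0.2 -3.6 78.3]
```

```bash
python3 -m jog '[[[0,0,0],[0.5,-4,30],1],[[0,0,0],[0.5,-4,50],1],[[0,0,0],[0.5,-4,65],1],[[0,0,0],[0.5,-4,74],1],[[0,0,0],[0.5,-4,78],1]]'; python3 -m jog '[[[0,0,0],[0,0,0.5],1],[[0,0,0],[0,0,0.5],0.2],[[0,0,0],[0,0,0.5],-0.5],[[0,0,0],[0,0,0.5],-1],[[0,0,0],[0,0,0.5],-1]]'; python3 -m jog '[[[0,0,0],[0,0,0],-1],[[0,0,0],[0,0,-20],-1],[[0,0,0],[0,0,-60],-1],[[0,0,0],[0,0,-100],-1],[[0,0,0],[0,0,-140],-1]]' ; python3 chk.py w10; python3 find.py |grep top; python3 - <<'E'
from h import *
p,d=eyes.snapshot("scene"); c=cv2.resize(p[120:320,150:520],None,fx=2.1,fy=2.1,interpolation=cv2.INTER_CUBIC); cv2.imwrite("pics/s10.png",cv2.cvtColor(c,cv2.COLOR_RGB2BGR))
E
```

```text
time: 25.5
tool_pos: [0.6073, 0.3167, -0.0136]
ee_rot: [3.141, 0.001, 0.057]
wrist_force: [0.6, 0.5, 0.6]
width: 0.0395
time: 26.0
tool_pos: [0.6078, 0.3177, -0.0126]
ee_rot: [-3.141, -0.001, 0.058]
wrist_force: [0.6, -0.5, -0.2]
width: 0.0603
time: 26.5
tool_pos: [0.6072, 0.3175, 0.1281]
ee_rot: [3.141, 0.0, 0.058]
wrist_force: [0.5, -0.1, 0.9]
width: 0.0937
z 0.006 [344. 187.] 6390 ctr 626.5 317.2 [124.   95.6] 3.4
z 0.006 [333. 332.] 2985 ctr 633.0 119.8 [123.5  64.5] 3.4
z 0.026 [322. 189.] 2511 ctr 608.1 319.3 [39.8 73.4] 3.3
top [398. 144.] ctr 712.6 -172.8 [46.6 13.6] 89.0 z 0.0185
top [349. 145.] ctr 711.0 -63.0 [48.8 15.9] 89.0 z 0.0185
top [274. 189.] ctr 616.2 105.0 [37.4 40. ] 89.6 z 0.025
top [177. 195.] ctr 607.2 317.0 [41.7 78. ] 3.5 z 0.025
top [375. 277.] ctr 421.9 -111.1 [58.  59.5] 88.5 z 0.0246
top [266. 280.] ctr 422.6 121.8 [47.2 49.3] 31.0 z 0.025
```

View pics/w10.png

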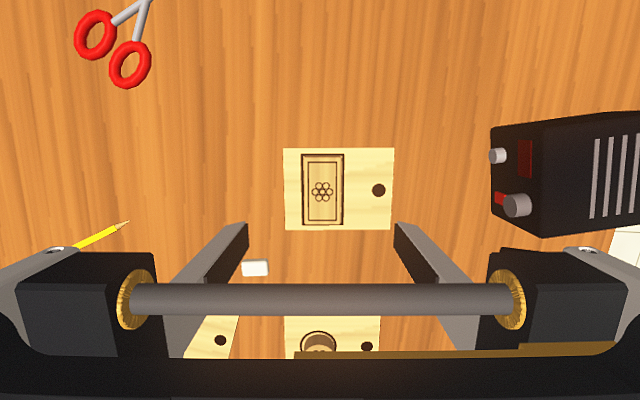

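View pics/s10.png

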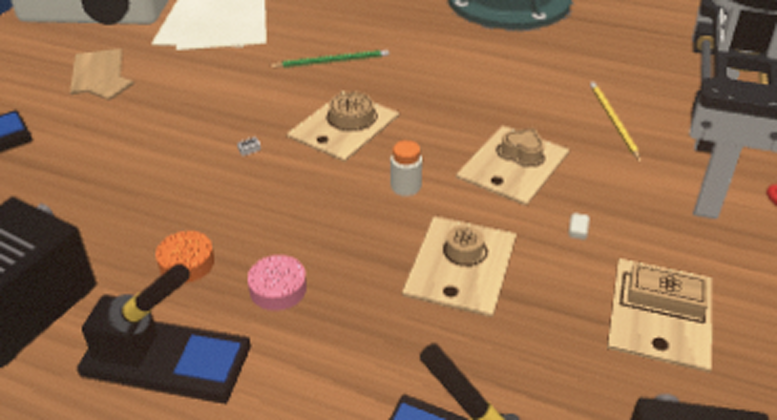

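All four pieces are on their boards within about 3 mm. The tops are at 25–26 mm as expected, the heart and tag are aligned, and the jar is upright. I'll let the arm settle and hand in.

```bash
python3 -m jog '[[[0,0,0],[0,0,0],-1],[[0,0,0],[0,0,0],-1],[[0,0,0],[0,0,0],-1]]'; python3 -c "
from bench import close_job; print(close_job())"
```

```text
time: 27.0
tool_pos: [0.6065, 0.3172, 0.1244]
ee_rot: [3.14, 0.004, 0.058]
wrist_force: [0.0, -0.5, -0.4]
width: 0.094
the job is handed in; nothing more can be done
None
```

All four pieces lie flat on their own boards, and I handed the job in at about 27 s of the 120 s allowed. The hand-in gave no verdict, so the results below are from my own last camera checks.

| Piece | Offset from outline centre | Turn |
|---|---|---|
| Large disc | about 1 mm | – |
| Small disc | about 1–2 mm | – |
| Tag | about 3 mm | matches its board to about 0.1° |
| Heart | about 1–3 mm | within about 2°, tip the right way |

All tops measured 25–26 mm high, as expected for a 20 mm slab on a 6 mm board. The jar was upright and untouched, and the open gripper was well clear.

**Failed first grasp:** my first try at the large disc closed above it without touching it. The real fingertips sit about 27 mm higher than the reported tool height; both the scene and wrist cameras showed this. I took off that offset for every later grasp, and each one held first time.

**Camera disagreement:** the top and wrist cameras differed by 1–4 mm in position. I settled on values between the two, well inside the 12 mm tolerance.

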